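# Lay the carton in the stencil jig and shut the stencil

### The job

Make the small carton ready for marking, by pushing only; the carton must not be picked up. Tip the carton that stands on end on the bed of the stencil jig over, away from the robot, so that it lies flat, and push it fully home against both the guide fence and the end stop. Then push the raised stencil over and down until it is fully shut over the carton, and take the hand away; leave the other things on and around the jig where they are.

Things in the scene. Friction and masses are not known exactly. Their poses are not given: they have to be found in the camera images.
- carton: Brown cardboard carton, a block 66 x 120 x 50 mm (own x, y, z), 0.14 to 0.28 kg. Starts standing on a 66 x 50 mm end at the near end of the jig's bed, 120 mm tall; its y points up, its z toward the robot (jig -x, within 0.15 rad). Tipped over away from the robot it lies z up, y along jig +x. Origin: centre of the broad face away from +z (under its middle once it lies so).
- carton_mid (a point): Centre of the carton's block, 25 mm from its origin along its z. 60 mm over the bed while it stands on end, 25 mm when it lies flat; tipping in place raises it to 66 mm at most. Friction on the bed about 0.5 to 0.7: a push near the standing carton's top tips it, a push near its foot slides it.
- jig: Fixed stencil jig: plywood bed 18 mm thick, x -150 to +125, y -117 to +117 mm. Origin on the table top; x away from the robot (within 0.25 rad), y to its left, z up. A hinge riser 46 mm high stands on the bed at y +73 to +103, x -65 to +120; a thin steel rest pillar, 14 mm across, 50 mm high, at x +104, y -50.
- jig_home (a point): Where the carton's origin belongs, on the bed's top: jig x +30, y 0, z 18 mm; axes as the jig's. Lying here, long side along x, the carton touches the fence with its +y side and the end stop with its +x end.
- fence (a point): Wooden guide fence along jig x, 30 mm high over the bed, from jig x -60 to +105. This point: middle of the foot of the face that the carton's long side is pushed against, jig x +30, y +33, z 18 mm. Axes as the jig's.
- end_stop (a point): Wooden end stop across jig x, 30 mm high over the bed, from jig y -39 to +39. This point: middle of the foot of the face that the carton's far end is pushed against, jig x +90, y 0, z 18 mm. Axes as the jig's.
- stencil (a joint): Angle of the hinged stencil. 0: shut, level over the carton; pi/2: upright; at the start 1.65 to 1.95, leaning away from the carton; stop at 2.0. From shut it opens up and toward jig +y. The stiff hinge stays at any angle where it is left: it does not fall and must be pushed all the way, with 2 to 5 N near the free edge.
- jig_hinge (a point): Middle of the stencil's hinge axis: jig x +30, y +88, z 73 mm (55 mm over the bed). The axis runs along jig x. Axes as the jig's.
- stencil_edge (a point): Middle of the free edge of the stencil, an aluminium frame 6 mm thick with a cut steel plate: 168 mm along the hinge (jig x -50 to +118), 140 mm from hinge axis to this edge, plus a tab of 15 mm here. Point in the middle plane. z: normal of the outer face, away from the carton, the side to push on. Shut, its axes are the jig's.
- lips (a point): Corner where two lips meet under the stencil. They hang 12 mm below its plate and, shut, stand outside the carton's right (jig -y) side and near (-x) end, 5 mm clear of a carton that is home; if it lies farther out they strike it and the stencil does not shut. The plate shuts 2 mm above the carton.
- blade_box: Bystander, loose: small flat packet 32 x 60 x 14 mm on the bed's near left corner. Origin under its middle.
- tape: Bystander, loose: roll of masking tape lying flat, 104 mm across, 25 mm high, on the table right of the jig. Origin under its middle.
- tin: Bystander, loose: ink tin 68 mm across, 70 mm high, on the table right of the jig's far end. Origin under its middle.
- flat_brush: Bystander, loose: flat paint brush 215 x 38 x 14 mm lying left of the jig. Origin under its middle.
- marker: Bystander, loose: felt marker 138 x 15 x 16 mm lying on the table farther left. Origin under its middle.

How it is judged (in metres and radians):
On the way:
1. the carton lies flat on the bed, the stencil still raised (angle between carton's own z axis and vertical below 0.06 rad and height (world z) of carton below 0.024 m and value of joint stencil above 0.8 rad), for 0.2 s.
At the end, for the whole second after the job is handed in: The carton lies flat on the bed, at rest, banded face up, within 5 mm of home against fence and end stop and square to them within 0.06 rad; the stencil is shut over it (joint under 0.04 rad) (angle between carton's own z axis and vertical below 0.06 rad and height (world z) of carton below 0.024 m and x of carton in the frame of jig_home between -0.005 and 0.005 m and y of carton in the frame of jig_home between -0.005 and 0.005 m and angle between the y axis of carton and the x axis of jig_home, either way round below 0.06 rad and value of joint stencil below 0.04 rad and linear speed of carton below 0.02 m/s); the robot touches nothing.
It fails at once if the carton is lifted (its centre rises more than 82 mm over the bed) (height (world z) of carton_mid above 0.1 m).
It fails at once if a bystander is pushed more than 20 mm from its place (distance of any of blade_box, tape, tin, flat_brush, marker from where it was at the start of the episode above 0.02 m).
It also fails if it takes over 72 s, if anything falls off the work surface, if the arm or the gripper's body presses on something with over 40 N, if the wrist force passes 120 N, or if a joint passes its speed limit or range.

### The arm

A 6-joint arm with a two-finger parallel gripper is mounted at the origin on a cart in front of the work surface, level with it; the furniture and walls round the work are solid. World frame = base frame: x ahead of the robot, y to its left, z up, the work surface at z = 0. Lengths are in mm, angles in degrees, forces in N, time in s.
With the tool pointing down it reaches from about 350 to 850 mm from the base axis. Payload 8.1 kg.
Tool frame: the origin (TCP) lies at the very end of the fingers, on their centre line; the grasp point (between the pads) lies 19 mm behind it; z points along the fingers, y is the line along which they close (so a half turn about z gives the same grasp; the last joint's range is limited). The gripper opens to 85 mm and grips with 20 to 120 N. Pads are 22 mm wide; open, the fingers measure 114 mm over their backs; the gripper's body (76 mm by 85 mm) begins 54 mm behind the grasp point. The pads swing forward as they close: fully open they stand 13 mm farther back than shut.
Start: joints at [67.873, 7.471, 85.268, -0, 87.261, -4.893], TCP at [177.749, 573.071, 231.292] pointing down, gripper open.
Joint ranges: [-169.43, 169.43], [-51.17, 129.36], [1.28, 143.12], [-76.62, 256.62], [0, 156.53], [-152.29, 152.29]. Speed limits (degrees/s): [136.94, 136.94, 159.86, 180, 180, 180].

### API

Orientations are given as [roll, pitch, yaw] about the fixed x, y, z axes, in that order (R = Rz(yaw) Ry(pitch) Rx(roll)).
In Python, from bench import status, viewer, job gives the robot as it stands.
- The arm moves only by the tool arm_command, never from a script. Its argument "targets" is a list that holds one entry, the list of rows, each a list of 7 numbers: the shift along the world's x, y, z in m, then the turn, a rotation vector about the world's x, y, z in rad, then the opening, from -1 (shut) to 1 (fully open). In form: [[[dx, dy, dz, rx, ry, rz, gripper], ...]]. A call has 1 to 10 rows; each row shifts and turns the commanded pose from where the row before left it; what a row does not reach is not made up. A row lasts 1/8 s, in which the tool goes at most 62.5 mm and 10.7 degrees, less where a joint would pass 70% of its speed; a pose out of reach is approached as far as the arm can. A call with a gripper value outside its range is refused whole. The fingers move at their own pace and stop on an object; "force" is the grip in N (left out, the last holds). Time passes only in rows, so rows that do not move let the fingers close. It gives the time, the measured TCP pose, the force, the opening and the grip force at its end, in the units of the state.
- status.sense(): the state, without advancing time (a new reading comes with each control period).
- viewer.snapshot(name): name is "scene" or "top" or "wrist"; returns the picture (420x560x3 uint8, red, green, blue); there is no depth.
- viewer.camera_model(name): a dict with "vertical_fov" (degrees; the focal length in pixels is half the picture's height over the tangent of half this angle, whatever the lens; pixels are square), "cx", "cy" (the principal point, pixels), "xyz" and "attitude" of the camera in the world. Camera axes: x right, y down, z forward; pixel columns grow to the right and rows downward; lengths in mm; the calibration is good to about 2 mm. A picture is of the moment at which its call begins: read the wrist's pose just before it. camera_model takes no time and is no camera call; for the wrist camera it gives the pose at the moment of the call.
- job.hand_in(): hands the job in; it is judged then, once.
The state is a dict: "time": time; "joint_pos": joint angles; "qd": joint speeds; "joint_efforts": joint torques, N m; "tool_pos": TCP position; "tcp_rot": TCP orientation; "ft_force": force on the tool from outside, world axes, zero at the start; "wrist_torque": the same for the moment, N m; "finger_gap": finger opening in mm; "grip_force": force on a finger pad.
Only numpy, scipy, OpenCV 4.12 (cv2) and the standard library are available. Lean on these libraries where they do the work, as an engineer would, in place of code of your own. Each camera call takes 0.05 s, during which the arm holds its last target. There are 200 camera calls.

## Working session

There is one attempt and no reset: what is moved stays moved. The work goes in short steps, Python scripts to look and compute and a tool call to move; the robot and the scene stay as the last step left them, time stands still between calls to the robot, and variables do not carry over. Pictures are saved under pics/ and viewed, at most 10 in all, crops included, and the job is handed in when it is done.

Besides the shell and the picture viewer there is one more tool, called after ">>>" by a JSON object that holds its "api" and its "payload", one argument or row to a line. arm_command: Moves the arm, as the interface text tells. Its arguments: {"type":"object","properties":{"targets":{"type":"array"},"force":{"type":"number"}},"required":["targets"]}

```bash
mkdir -p pics
cat > h.py <<'E'
import numpy as np, cv2
from scipy.spatial.transform import Rotation as R
from bench import status, viewer, job
def snap(n,f):
    m=viewer.camera_model(n); p=viewer.snapshot(n); cv2.imwrite('pics/'+f,p[:,:,::-1].copy()); return p,m
E
python3 - <<'E'
from h import *
for n in('scene','top'):
    p,m=snap(n,n+'0.png'); print(n,m)
print(status.sense())
E
```

```text
scene {'vertical_fov': 55.199907463662164, 'cx': 278.36480883407245, 'cy': 215.73038686911167, 'xyz': array([  -6.06903575, -371.27549283,  661.41129909]), 'attitude': array([-1.32951284e+02,  6.87429516e-02, -6.08346528e+01])}
top {'vertical_fov': 49.45438558251078, 'cx': 274.87370972724176, 'cy': 211.27356830992153, 'xyz': array([ 403.82304454,  -59.79063387, 1152.19898612]), 'attitude': array([-170.34367131,    1.37859915,  -89.29008119])}
{'time': 0.1, 'joint_pos': array([ 6.78727905e+01,  7.51136298e+00,  8.53245335e+01, -1.38829699e-03,
        8.72606104e+01, -4.89195358e+00]), 'qd': array([-0.03183038, -0.1858933 , -0.11619727,  0.01928734, -0.03083772,
       -0.0659284 ]), 'joint_efforts': array([-4.82066935e-04, -5.70956004e+01, -5.01938975e+01, -3.63950448e-04,
        8.29854253e-03,  1.20973809e-04]), 'tool_pos': array([177.56434193, 572.59983743, 230.32893817]), 'tcp_rot': array([-1.79903726e+02, -6.84827171e-03,  1.62764806e+02]), 'ft_force': array([-0.05755258, -0.60855825, -0.21539686]), 'wrist_torque': array([-0.00499348, -0.00993531, -0.00568937]), 'grip_force': 0.0, 'finger_gap': 85.04918605544597}
```

View pics/scene0.png

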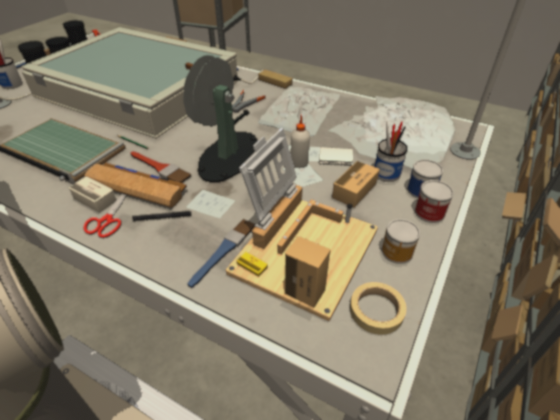

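View pics/top0.png

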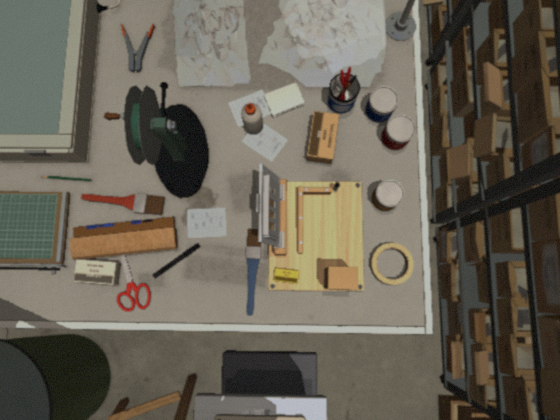

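Scene: the jig with the raised stencil (about 272,185), the carton (307,270) and the tape (378,306). Top: the bed spans about (268..363, 180..290), the carton top is near (342,278), and the stencil is at x≈265. I'll enlarge the jig area.

```bash
cat >> h.py <<'E'
def ray(m,u,v):
    f=210/np.tan(np.radians(m['vertical_fov']/2))
    M=R.from_euler('xyz',m['attitude'],degrees=True).as_matrix()
    d=M@np.array([(u-m['cx'])/f,(v-m['cy'])/f,1.]); return np.array(m['xyz']),d
def onz(m,u,v,z):
    c,d=ray(m,u,v); return c+d*(z-c[2])/d[2]
def proj(m,P):
    f=210/np.tan(np.radians(m['vertical_fov']/2))
    M=R.from_euler('xyz',m['attitude'],degrees=True).as_matrix()
    q=(np.atleast_2d(P)-m['xyz'])@M; return np.c_[q[:,0]/q[:,2]*f+m['cx'],q[:,1]/q[:,2]*f+m['cy']]
E
python3 - <<'E'
from h import *
m=viewer.camera_model('top')
p=cv2.imread('pics/top0.png'); 
a=cv2.resize(p[155:315,230:430],None,fx=4,fy=3.75*4/3.75,interpolation=cv2.INTER_CUBIC)
s=cv2.imread('pics/scene0.png')
b=cv2.resize(s[120:320,180:420],None,fx=3,fy=3,interpolation=cv2.INTER_CUBIC)
cv2.imwrite('pics/a.png',a[:600]);cv2.imwrite('pics/b.png',b[:600])
hsv=cv2.cvtColor(p,cv2.COLOR_BGR2HSV)
for u,v in((340,230),(340,278),(320,275),(300,220),(286,274)):print(u,v,hsv[v,u])
for u,v in((268,180),(360,180),(363,290),(268,290)):print(onz(m,u,v,18).round())
E
```

```text
340 230 [ 22  93 184]
340 278 [ 16 123 182]
320 275 [ 17 111 119]
300 220 [ 16 105 184]
286 274 [ 24 162 173]
[677. -12.  18.]
[ 679. -246.   18.]
[ 403. -248.   18.]
[401. -16.  18.]
```

View pics/a.png

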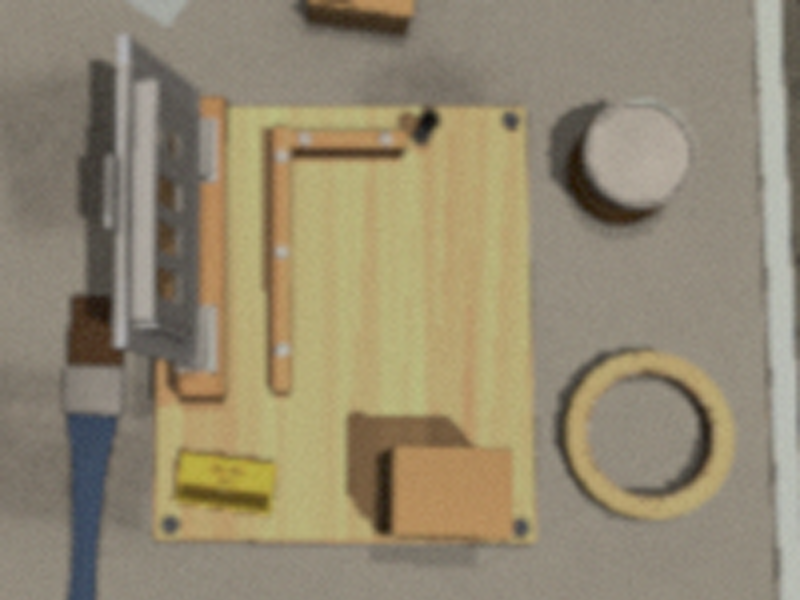

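View pics/b.png

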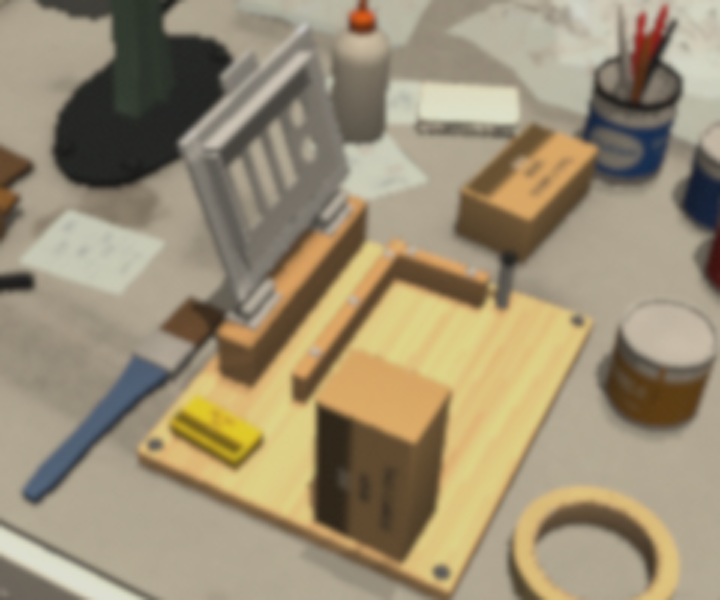

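Crop a (top): bed corners are at (535,542), (155,541) and (525,107). The carton top has corners (395,447), (511,447), (512,536) and (392,537). The stencil free edge runs (124,38) to (118,347). Crop b (scene) shows the same layout, with the bed's corners at (140,458), (450,595) and (590,320).

```bash
cat >> h.py <<'E'
def T(U,V): return (U+.5)/4-.5+230,(V+.5)/4-.5+155
def S(U,V): return (U+.5)/3-.5+180,(V+.5)/3-.5+120
def tri(m1,p1,m2,p2):
    c1,d1=ray(m1,*p1);c2,d2=ray(m2,*p2); s=np.linalg.lstsq(np.c_[d1,-d2],c2-c1,rcond=None)[0]
    a=c1+d1*s[0];b=c2+d2*s[1]; return (a+b)/2,np.linalg.norm(a-b)
mt=viewer.camera_model('top');ms=viewer.camera_model('scene')
E
python3 - <<'E'
from h import *
B=[((535,542),(450,595),(-150,-117)),((155,541),(140,458),(-150,117)),((525,107),(592,320),(125,-117))]
W=[];J=[]
for t,s,j in B:
    a=onz(mt,*T(*t),18);b=onz(ms,*S(*s),18);print(a.round(1),b.round(1)); W.append((a+b)[:2]/2);J.append(j)
W=np.array(W);J=np.array(J,float)
wc,jc=W.mean(0),J.mean(0);H=(J-jc).T@(W-wc);th=np.arctan2(H[0,1]-H[1,0],H[0,0]+H[1,1])
Rm=np.array([[np.cos(th),-np.sin(th)],[np.sin(th),np.cos(th)]]);o=wc-Rm@jc
print('jig',o,np.degrees(th),'res',W-(J@Rm.T+o)); np.savez('jig.npz',o=o,th=th)
for t in((395,447),(511,447),(512,536),(392,537)):
    w=onz(mt,*T(*t),138);print('car',w.round(1),((w[:2]-o)@Rm).round(1))
for t in((315,405),(420,440),(448,388),(358,350)):
    w=onz(ms,*S(*t),138);print('carS',w.round(1),((w[:2]-o)@Rm).round(1))
for t,s in(((124,38),(305,28)),((118,347),(185,140))):
    w,e=tri(mt,T(*t),ms,S(*s));print('st',w.round(1),e,((w[:2]-o)@Rm).round(1))
for n,u in(('tape',(650,433)),('tin',(638,155))):
    w=onz(mt,*T(*u),25 if n=='tape' else 70);print(n,((w[:2]-o)@Rm).round(1))
E
```

```text
[ 403.1 -248.6   18. ] [ 401.2 -251.5   18. ]
[400.8 -16.6  18. ] [397.3 -23.6  18. ]
[ 675.4 -247.7   18. ] [ 675.6 -248.1   18. ]
jig [ 550.06057136 -132.90940754] 0.7473248438898557 res [[ 0.57493125  1.81967376]
 [ 0.51418219 -2.21836738]
 [-1.08911344  0.39869361]]
car [ 453.9 -152.8  138. ] [-96.4 -18.6]
car [ 454.6 -216.5  138. ] [-96.6 -82.3]
car [ 406.3 -216.1  138. ] [-144.9  -81.4]
car [ 404.9 -150.8  138. ] [-145.4  -16. ]
carS [ 403.5 -154.5  138. ] [-146.9  -19.7]
carS [ 409.2 -218.5  138. ] [-142.   -83.7]
carS [ 453.  -216.2  138. ] [-98.2 -82. ]
carS [ 454.9 -156.1  138. ] [-95.4 -22. ]
st [667.1  -2.8 204.6] 0.7458076123662437 [118.7 128.6]
st [501.3  -4.8 210.6] 3.8338929563994832 [-47.  128.7]
tape [ -82.8 -184.7]
tin [  81.4 -174.4]
```

>>> {"api": "arm_command", "payload": {
  "targets": [
    [[0.025,-0.0415,0.008,0,0,0.0334,-0.3],[0.025,-0.0415,0.008,0,0,0.0334,-0.3],[0.025,-0.0415,0.008,0,0,0.0334,-0.3],[0.025,-0.0415,0.008,0,0,0.0334,-0.3],[0.025,-0.0415,0.008,0,0,0.0334,-0.3],[0.025,-0.0415,0.008,0,0,0.0334,-0.3],[0.025,-0.0415,0.008,0,0,0.0334,-0.3],[0.025,-0.0415,0.008,0,0,0.0334,-0.3],[0.025,-0.0415,0.008,0,0,0.0334,-0.3]]
  ],
  "force": 40
}}

```text
time: 1.23
tool_pos: [403.1, 198.1, 303.2]
tcp_rot: [-180.0, -0.0, -179.9]
ft_force: [-0.1, 0.8, -0.1]
finger_gap: 29.8
grip_force: 0.0
```

>>> {"api": "arm_command", "payload": {
  "targets": [
    [[-0.004,-0.0425,0,0,0,0,-0.3],[-0.004,-0.0425,0,0,0,0,-0.3],[-0.004,-0.0425,0,0,0,0,-0.3],[-0.004,-0.0425,0,0,0,0,-0.3],[-0.004,-0.0425,0,0,0,0,-0.3],[-0.004,-0.0425,0,0,0,0,-0.3],[-0.004,-0.0425,0,0,0,0,-0.3],[-0.004,-0.0425,0,0,0,0,-0.3],[-0.004,-0.0425,0,0,0,0,-0.3],[0,0,0,0,0,0,-0.3]]
  ]
}}

```text
time: 2.48
tool_pos: [365.9, -185.1, 302.6]
tcp_rot: [180.0, -0.1, 179.8]
ft_force: [-0.3, 0.3, 0.2]
finger_gap: 29.6
grip_force: 0.0
```

>>> {"api": "arm_command", "payload": {
  "targets": [
    [[-0.002,0,-0.04,0,0,0,-0.3],[0,0,-0.04,0,0,0,-0.3],[0,0,-0.04,0,0,0,-0.3],[0,0,-0.04,0,0,0,-0.3],[0,0,-0.02,0,0,0,-0.3],[0.005,0,0,0,0,0,-0.3],[0.006,0,0,0,0,0,-0.3],[0.006,0,0,0,0,0,-0.3],[0.006,0,0,0,0,0,-0.3],[0.006,0,0,0,0,0,-0.3]]
  ]
}}

```text
time: 3.72
tool_pos: [394.5, -183.1, 123.7]
tcp_rot: [-180.0, 0.0, 180.0]
ft_force: [0.3, 0.6, -0.2]
finger_gap: 30.0
grip_force: 0.0
```

>>> {"api": "arm_command", "payload": {
  "targets": [
    [[0.006,0,0,0,0,0,-0.3],[0.006,0,0,0,0,0,-0.3],[0.006,0,0,0,0,0,-0.3],[0.006,0,0,0,0,0,-0.3],[0.006,0,0,0,0,0,-0.3],[0.005,0,0,0,0,0,-0.3]]
  ]
}}

```text
time: 4.47
tool_pos: [429.2, -182.9, 123.3]
tcp_rot: [180.0, 0.0, 180.0]
ft_force: [0.0, 0.3, -0.3]
finger_gap: 29.7
grip_force: 0.1
```

Run:
```python
from h import *
print(status.sense()['tool_pos'])
p,_=snap('scene','s1.png')
cv2.imwrite('pics/s1c.png',cv2.resize(p[90:330,160:440,::-1],None,fx=2.5,fy=2.5))
```

```text
[ 429.16057104 -182.91769553  123.27692275]
```

View pics/s1c.png

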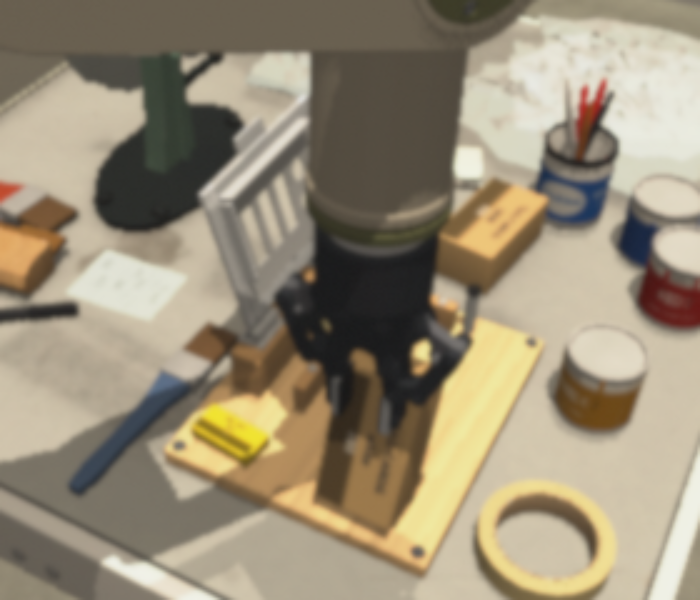

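The carton is tilting under the fingers, with its near foot at about (380,525). I'll continue past the balance point.

>>> {"api": "arm_command", "payload": {
  "targets": [
    [[0.006,0,0,0,0,0,-0.3],[0.006,0,0,0,0,0,-0.3],[0.006,0,0,0,0,0,-0.3],[0.006,0,0,0,0,0,-0.3],[0.006,0,0,0,0,0,-0.3],[0,0,0,0,0,0,-0.3],[0,0,0,0,0,0,-0.3],[-0.03,0,0.01,0,0,0,-0.3],[-0.03,0,0.01,0,0,0,-0.3],[-0.02,0,0,0,0,0,-0.3]]
  ]
}}

```text
time: 5.78
tool_pos: [378.0, -183.2, 144.1]
tcp_rot: [-180.0, 0.1, 180.0]
ft_force: [0.5, -0.4, -0.1]
finger_gap: 30.1
grip_force: 0.0
```

Run:
```python
from h import *
p,_=snap('top','t2.png')
cv2.imwrite('pics/t2c.png',cv2.resize(p[155:305,230:430,::-1],None,fx=4,fy=4,interpolation=cv2.INTER_CUBIC))
```

```text
(no output)
```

View pics/t2c.png

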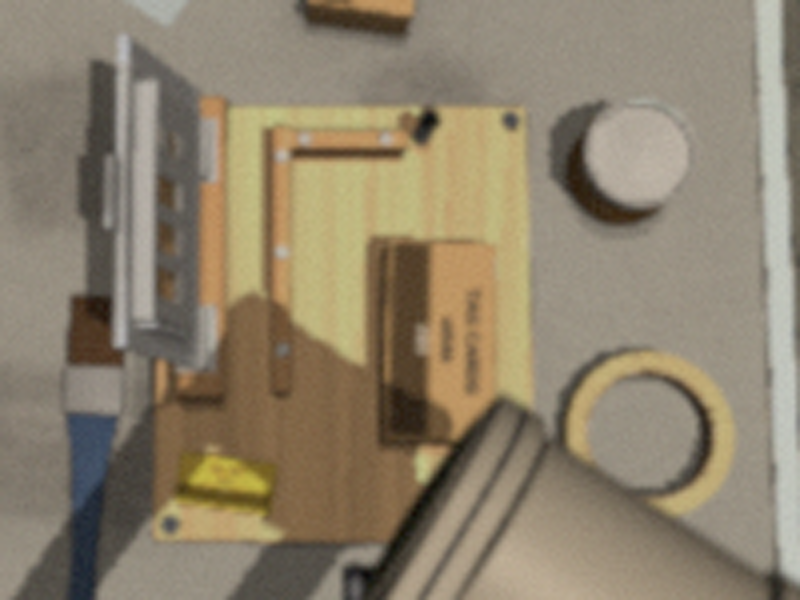

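The carton lies flat, banded face up, with its top at about (383..494, 240..445) in the crop, nearly square to the jig.

Run:
```python
from h import *
for t in((383,238),(494,242),(383,445)):
    print(onz(mt,*T(*t),68).round(1))
print('fence face top',[onz(mt,*T(*t),48).round(1) for t in((291,155),(291,390))])
print('stop face top',[onz(mt,*T(*t),48).round(1) for t in((293,151),(403,151))])
```

```text
[ 582.1 -152.9   68. ]
[ 580.2 -219.3   68. ]
[ 458.4 -152.1   68. ]
fence face top [array([636.8, -98.3,  48. ]), array([491.8, -98.6,  48. ])]
stop face top [array([639.3, -99.5,  48. ]), array([ 639.8, -167.3,   48. ])]
```

>>> {"api": "arm_command", "payload": {
  "targets": [
    [[0.02,-0.003,-0.035,0,0,0,-0.3],[0.02,0,-0.035,0,0,0,-0.3],[0.012,0,-0.034,0,0,0,-0.3],[0.01,0,0,0,0,0,-0.3],[0.008,0,0,0,0,0,-0.3],[0.008,0,0,0,0,0,-0.3],[0.008,0,0,0,0,0,-0.3],[0.008,0,0,0,0,0,-0.3],[0.008,0,0,0,0,0,-0.3],[0.008,0,0,0,0,0,-0.3]]
  ]
}}

```text
time: 7.08
tool_pos: [489.2, -185.9, 39.3]
tcp_rot: [180.0, -0.0, 180.0]
ft_force: [-0.5, 0.6, 1.3]
finger_gap: 29.6
grip_force: 0.8
```

>>> {"api": "arm_command", "payload": {
  "targets": [
    [[0.006,0,0,0,0,0,-0.3],[0.006,0,0,0,0,0,-0.3],[0,0,0,0,0,0,-0.3]]
  ]
}}

```text
time: 7.45
tool_pos: [501.3, -185.9, 39.3]
tcp_rot: [-180.0, 0.0, -180.0]
ft_force: [-0.6, 0.0, -0.2]
finger_gap: 29.7
grip_force: 0.0
```

>>> {"api": "arm_command", "payload": {
  "targets": [
    [[-0.015,0,0,0,0,0,-0.3],[0,0,0.05,0,0,0,-0.3],[0,0,0.05,0,0,-0.1745,-0.3],[0.014,-0.011,0,0,0,-0.1745,-0.3],[0.014,-0.011,0,0,0,-0.1745,-0.3],[0.014,-0.011,0,0,0,-0.1745,-0.3],[0.014,-0.011,0,0,0,-0.1745,-0.3],[0.014,-0.011,0,0,0,-0.1745,-0.3],[0.015,-0.01,0,0,0,-0.1745,-0.3],[0,0,0,0,0,-0.1745,-0.3]]
  ]
}}

```text
time: 8.7
tool_pos: [571.4, -251.6, 139.1]
tcp_rot: [180.0, 0.0, 99.7]
ft_force: [-1.0, -0.0, -1.2]
finger_gap: 29.8
grip_force: 0.0
```

>>> {"api": "arm_command", "payload": {
  "targets": [
    [[0,0,0,0,0,-0.1745,-0.3],[0,0,-0.035,0,0,0,-0.3],[0,0,-0.035,0,0,0,-0.3],[0,0,-0.03,0,0,0,-0.3],[0,0.008,0,0,0,0,-0.3],[0,0.008,0,0,0,0,-0.3],[0,0.008,0,0,0,0,-0.3],[0,0.008,0,0,0,0,-0.3],[0,0.008,0,0,0,0,-0.3],[0,0.008,0,0,0,0,-0.3]]
  ]
}}

```text
time: 9.95
tool_pos: [571.0, -202.5, 39.7]
tcp_rot: [180.0, 0.0, 90.0]
ft_force: [0.2, -1.0, -0.2]
finger_gap: 30.0
grip_force: 0.8
```

>>> {"api": "arm_command", "payload": {
  "targets": [
    [[0,0.007,0,0,0,0,-0.3],[0,0.006,0,0,0,0,-0.3],[0,0.006,0,0,0,0,-0.3],[0,0.004,0,0,0,0,-0.3],[0,0.003,0,0,0,0,-0.3],[0,0.001,0,0,0,0,-0.3]]
  ]
}}

```text
time: 10.7
tool_pos: [571.0, -176.3, 39.4]
tcp_rot: [180.0, 0.1, 90.0]
ft_force: [1.4, -4.7, -0.7]
finger_gap: 29.7
grip_force: 2.9
```

>>> {"api": "arm_command", "payload": {
  "targets": [
    [[0,0.002,0,0,0,0,-0.3],[0,0,0,0,0,0,-0.3]]
  ]
}}

```text
time: 10.95
tool_pos: [571.0, -176.2, 39.8]
tcp_rot: [180.0, 0.2, 90.0]
ft_force: [-0.6, -10.6, 0.0]
finger_gap: 29.5
grip_force: 5.5
```

>>> {"api": "arm_command", "payload": {
  "targets": [
    [[0,-0.015,0,0,0,0,-0.5],[0,0,0.05,0,0,0,-0.5],[0,0,0.05,0,0,0.1745,-0.5],[-0.015,0.009,0,0,0,0.1745,-0.5],[-0.015,0.009,0,0,0,0.1745,-0.5],[-0.015,0.009,0,0,0,0.1745,-0.5],[-0.015,0.009,0,0,0,0.1745,-0.5],[-0.015,0.009,0,0,0,0.1745,-0.5],[-0.016,0.009,0,0,0,0.1745,-0.5],[0,0,0,0,0,0.1745,-0.5]]
  ]
}}

```text
time: 12.2
tool_pos: [478.7, -134.4, 138.9]
tcp_rot: [179.9, -0.1, 170.3]
ft_force: [0.3, -0.0, 0.1]
finger_gap: 21.4
grip_force: 0.0
```

>>> {"api": "arm_command", "payload": {
  "targets": [
    [[0,0,0,0,0,0.1745,-0.5],[0,0,-0.04,0,0,0,-0.5],[0,0,-0.035,0,0,0,-0.5],[0,0,-0.025,0,0,0,-0.5],[0.006,0,0,0,0,0,-0.5],[0.006,0,0,0,0,0,-0.5],[0.006,0,0,0,0,0,-0.5],[0.004,0,0,0,0,0,-0.5],[0.003,0,0,0,0,0,-0.5],[0.002,0,0,0,0,0,-0.5]]
  ]
}}

```text
time: 13.45
tool_pos: [506.9, -134.9, 39.4]
tcp_rot: [-180.0, -0.0, 180.0]
ft_force: [-1.6, -0.6, 2.2]
finger_gap: 21.4
grip_force: 0.9
```

>>> {"api": "arm_command", "payload": {
  "targets": [
    [[0.002,0,0,0,0,0,-0.5],[0.002,0,0,0,0,0,-0.5],[0,0,0,0,0,0,-0.5]]
  ]
}}

```text
time: 13.82
tool_pos: [511.0, -134.9, 39.3]
tcp_rot: [-180.0, 0.0, 180.0]
ft_force: [0.2, -1.1, 0.5]
finger_gap: 21.6
grip_force: 0.0
```

>>> {"api": "arm_command", "payload": {
  "targets": [
    [[0.002,0,0,0,0,0,-0.5],[0.0015,0,0,0,0,0,-0.5],[0,0,0,0,0,0,-0.5]]
  ]
}}

```text
time: 14.2
tool_pos: [511.1, -134.9, 38.6]
tcp_rot: [180.0, -0.4, 180.0]
ft_force: [-16.7, -0.9, 11.4]
finger_gap: 21.7
grip_force: 8.4
```

>>> {"api": "arm_command", "payload": {
  "targets": [
    [[-0.02,0,0,0,0,0,-0.5],[-0.01,0,0.04,0,0,0,-0.5],[0,0,0.055,0,0,0,-1],[0,0,0.055,0,0,0,-1],[0,0,0.055,0,0,0,-1],[0,0,0.055,0,0,0,-1],[0.024,0.045,0,0,0,0,-1],[0.024,0.045,0,0,0,0,-1],[0.024,0.045,0,0,0,0,-1],[0.028,0.05,0,0,0,0,-1]]
  ]
}}

```text
time: 15.45
tool_pos: [585.0, 51.4, 299.5]
tcp_rot: [-180.0, 0.1, 180.0]
ft_force: [-0.2, -1.5, 1.3]
finger_gap: -0.0
grip_force: 0.0
```

Run:
```python
from h import *
p,_=snap('scene','s3.png')
q,_=snap('top','t3.png')
a=cv2.resize(p[120:300,180:420,::-1],(400,300)); b=cv2.resize(q[155:305,230:430,::-1],(800,600),interpolation=cv2.INTER_CUBIC)
cv2.imwrite('pics/t3c.png',b);print(status.sense()['tool_pos'])
```

```text
[585.49667015  54.96172857 298.27229303]
```

View pics/t3c.png

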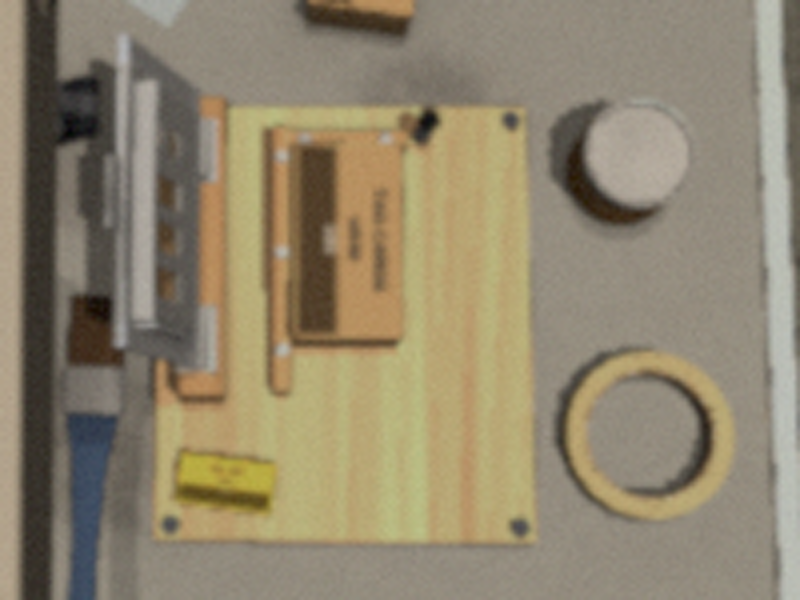

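Top crop: the carton sits flush in the corner of fence and stop (top face 293..403, 145..342). Nothing else has moved. Next is the stencil.

>>> {"api": "arm_command", "payload": {
  "targets": [
    [[0,0,-0.04,0,0,0,-1],[0,0,-0.04,0,0,0,-1],[0,0,-0.033,0,0,0,-1],[0,-0.01,0,0,0,0,-1],[0,-0.01,0,0,0,0,-1],[0,-0.01,0,0,0,0,-1],[0,-0.01,0,0,0,0,-1],[0,-0.01,0,0,0,0,-1],[0,-0.01,0,0,0,0,-1]]
  ]
}}

```text
time: 16.68
tool_pos: [585.2, -10.3, 188.7]
tcp_rot: [180.0, 0.2, -180.0]
ft_force: [-4.9, 4.4, 16.6]
finger_gap: 0.1
grip_force: 8.9
```

>>> {"api": "arm_command", "payload": {
  "targets": [
    [[0,-0.01,0.002,0,0,0,-1],[0,-0.01,0.002,0,0,0,-1],[0,-0.01,0.003,0,0,0,-1],[0,-0.01,0.003,0,0,0,-1],[0,-0.01,0,0,0,0,-1],[0,-0.01,0,0,0,0,-1]]
  ]
}}

```text
time: 17.42
tool_pos: [584.1, -70.6, 196.1]
tcp_rot: [180.0, -0.0, 180.0]
ft_force: [-0.1, 3.0, -0.3]
finger_gap: 0.1
grip_force: 0.9
```

>>> {"api": "arm_command", "payload": {
  "targets": [
    [[0,-0.01,-0.005,0,0,0,-1],[0,-0.011,-0.006,0,0,0,-1],[0,-0.009,-0.006,0,0,0,-1],[0,-0.009,-0.007,0,0,0,-1],[0,-0.009,-0.008,0,0,0,-1],[0,-0.007,-0.009,0,0,0,-1],[0,-0.007,-0.009,0,0,0,-1],[0,-0.006,-0.009,0,0,0,-1]]
  ]
}}

```text
time: 18.42
tool_pos: [584.2, -138.4, 136.6]
tcp_rot: [-180.0, -0.0, 180.0]
ft_force: [0.3, 0.3, 1.4]
finger_gap: 0.2
grip_force: 0.7
```

>>> {"api": "arm_command", "payload": {
  "targets": [
    [[0,-0.005,-0.01,0,0,0,-1],[0,-0.005,-0.01,0,0,0,-1],[0,-0.004,-0.01,0,0,0,-1],[0,-0.002,-0.01,0,0,0,-1],[0,-0.002,-0.01,0,0,0,-1],[0,-0.001,-0.008,0,0,0,-1]]
  ]
}}

```text
time: 19.18
tool_pos: [584.1, -156.8, 78.5]
tcp_rot: [180.0, -0.0, 180.0]
ft_force: [0.0, 1.4, 1.9]
finger_gap: -0.1
grip_force: 0.6
```

>>> {"api": "arm_command", "payload": {
  "targets": [
    [[0,-0.003,-0.001,0,0,0,-1],[0,0,-0.0015,0,0,0,-1],[0,0,-0.0015,0,0,0,-1],[0,0,0,0,0,0,-1]]
  ]
}}

```text
time: 19.68
tool_pos: [584.4, -160.0, 75.5]
tcp_rot: [-180.0, 0.0, 180.0]
ft_force: [0.5, -0.0, -0.0]
finger_gap: 0.0
grip_force: 0.0
```

>>> {"api": "arm_command", "payload": {
  "targets": [
    [[0,0,-0.001,0,0,0,-1],[0,0,0,0,0,0,-1]]
  ]
}}

```text
time: 19.92
tool_pos: [584.4, -160.0, 74.4]
tcp_rot: [-180.0, 0.0, 180.0]
ft_force: [-0.2, -0.1, 0.7]
finger_gap: -0.1
grip_force: 0.3
```

>>> {"api": "arm_command", "payload": {
  "targets": [
    [[0,0,-0.0015,0,0,0,-1],[0,0,-0.0015,0,0,0,-1],[0,0,0,0,0,0,-1]]
  ]
}}

```text
time: 20.3
tool_pos: [584.5, -160.0, 73.0]
tcp_rot: [-180.0, 0.0, 180.0]
ft_force: [-7.2, 1.7, 13.1]
finger_gap: 0.2
grip_force: 6.7
```

>>> {"api": "arm_command", "payload": {
  "targets": [
    [[0,0,-0.0015,0,0,0,-1],[0,0,0,0,0,0,-1]]
  ]
}}

```text
time: 20.55
tool_pos: [584.6, -160.0, 72.8]
tcp_rot: [-180.0, 0.0, -180.0]
ft_force: [-12.6, 3.8, 23.4]
finger_gap: -0.1
grip_force: 12.0
```

It stalled firmly at 23 N. I'll lift clear and check.

>>> {"api": "arm_command", "payload": {
  "targets": [
    [[0,0,0.02,0,0,0,-1],[0,0,0.05,0,0,0,-1],[0,0,0.05,0,0,0,-1],[-0.04,0,0.03,0,0,0,-1],[-0.05,0.03,0.02,0,0,0,-1],[-0.05,0.05,0,0,0,0,-1],[-0.03,0.06,0,0,0,0,-1],[0,0.06,0,0,0,0,-1],[0,0.06,0,0,0,0,-1],[0,0.06,0,0,0,0,-1]]
  ]
}}

```text
time: 21.8
tool_pos: [421.9, 152.1, 240.7]
tcp_rot: [180.0, 0.1, 180.0]
ft_force: [1.4, -0.2, 0.6]
finger_gap: -0.2
grip_force: 0.0
```

Run:
```python
from h import *
p,_=snap('scene','s4.png')
q,_=snap('top','t4.png')
a=cv2.resize(p[160:320,190:410,::-1],None,fx=1.8,fy=1.8*1.6,interpolation=cv2.INTER_CUBIC)
a=cv2.resize(p[170:310,220:400,::-1],(400,311),interpolation=cv2.INTER_CUBIC); b=cv2.resize(q[165:305,240:380,::-1],(400,400),interpolation=cv2.INTER_CUBIC)
c=np.zeros((400,800,3),np.uint8);c[:311,:400]=a;c[:,400:]=b;cv2.imwrite('pics/c4.png',c)
```

```text
(no output)
```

View pics/c4.png

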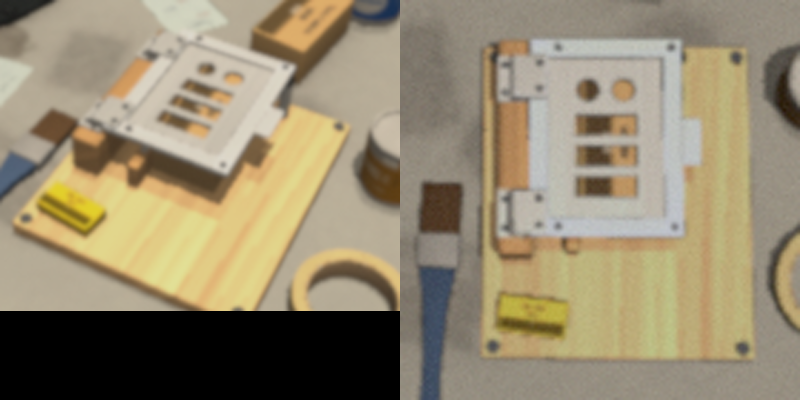

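The stencil lies over the carton: outer corners are at (234,172) and (297,67) in the scene panel, (685,236) and (682,40) in the top panel. I'll check their height, expecting 76 mm.

Run:
```python
from h import *
for s,t in(((234,172),(285,236)),((297,67),(282,40)),((150,36),(130,38))):
    w,e=tri(ms,((s[0]+.5)*180/400-.5+220,(s[1]+.5)*.45-.5+170),mt,((t[0]+.5)*.35-.5+240,(t[1]+.5)*.35-.5+165))
    print(w.round(1),round(e,1))
```

```text
[ 503.2 -187.3   79.3] 6.6
[ 668.  -184.8   76.8] 1.7
[660.4 -41.6  69.6] 33.9
```

Heights agree with shut, within measuring error. One more press, directly on the frame bar, will confirm it by touch.

>>> {"api": "arm_command", "payload": {
  "targets": [
    [[0,-0.06,0,0,0,0,-1],[0,-0.06,0,0,0,0,-1],[0.03,-0.05,0,0,0,0,-1],[0.04,-0.05,0,0,0,0,-1],[0.045,-0.05,0,0,0,0,-1],[0.045,-0.06,0,0,0,0,-1],[0,0,-0.05,0,0,0,-1],[0,0,-0.05,0,0,0,-1],[0,0,-0.04,0,0,0,-1],[0,0,-0.015,0,0,0,-1]]
  ]
}}

```text
time: 23.15
tool_pos: [568.4, -164.8, 81.9]
tcp_rot: [179.9, -0.3, 180.0]
ft_force: [-0.3, -0.0, 0.7]
finger_gap: 0.4
grip_force: 0.0
```

>>> {"api": "arm_command", "payload": {
  "targets": [
    [[0,0,-0.004,0,0,0,-1],[0,0,-0.003,0,0,0,-1],[0,0,-0.003,0,0,0,-1],[0,0,0,0,0,0,-1]]
  ]
}}

```text
time: 23.65
tool_pos: [571.4, -165.4, 76.0]
tcp_rot: [-180.0, 0.1, 180.0]
ft_force: [1.0, -0.9, 2.1]
finger_gap: -0.4
grip_force: 1.2
```

>>> {"api": "arm_command", "payload": {
  "targets": [
    [[0,0,-0.0015,0,0,0,-1],[0,0,-0.0015,0,0,0,-1],[0,0,0,0,0,0,-1]]
  ]
}}

```text
time: 24.02
tool_pos: [571.7, -165.7, 75.6]
tcp_rot: [-179.9, 0.2, 180.0]
ft_force: [-8.6, 3.2, 22.2]
finger_gap: -0.1
grip_force: 11.1
```

Firm contact on the frame at z = 75.6 mm (expected 76), so the stencil is shut. I'll withdraw and hand in.

>>> {"api": "arm_command", "payload": {
  "targets": [
    [[0,0,0.02,0,0,0,-1],[0,0,0.05,0,0,0,-1],[0,0,0.05,0,0,0,-1],[0,0,0.04,0,0,0,-1],[0,0,0,0,0,0,-1],[0,0,0,0,0,0,-1]]
  ]
}}

```text
time: 24.78
tool_pos: [570.3, -165.0, 231.6]
tcp_rot: [180.0, -0.0, 180.0]
ft_force: [-0.5, 0.2, -0.6]
finger_gap: 0.1
grip_force: 0.0
```

```bash
python3 -c "
from bench import job; print(job.hand_in())"
```

```text
the job is handed in; nothing more can be done
None
```

The carton was tipped flat and pushed home against the fence and end stop, the stencil was pressed shut over it (frame top felt at 75.6 mm, 76 expected), the hand was withdrawn, and the job was handed in at about 25 s; no verdict came back.

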